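Bolt a brass block into its fixture and drive the spring pin

ROBOT

A 7-joint arm with a two-finger parallel gripper is mounted at the origin on the work surface. World frame = base frame: x ahead of the robot, y to its left, z up, the work surface at z = 0. Lengths are in m, angles in degrees, forces in N, time in s.
With the tool pointing down it reaches from about 0.425 to 0.8 m from the base axis. Payload 8.3 kg.
Tool frame: the origin (TCP) lies midway between the tips of the shut fingers; the grasp point (between the pads) lies 19 mm behind it (robot.grasp_offset is the distance from the TCP to the grasp point, in m); z points along the fingers, y is the line along which they close (so a half turn about z gives the same grasp; the last joint's range is limited). The gripper opens to 85 mm and grips with 20 to 120 N. Pads are 22 mm wide; open, the fingers measure 114 mm over their backs; the gripper's body (76 mm by 85 mm) begins 54 mm behind the grasp point. The pads swing forward as they close: fully open they stand 13 mm farther back than shut.
Start: joints at [-75.166, 21.967, 0.94, 78.501, -0.361, 79.538, -2.664], TCP at [0.198, 0.593, 0.231] pointing down, gripper open.
Joint ranges: [-169.22, 169.22], [-14.56, 117.87], [-87.37, 89.26], [10.42, 133.3], [-82.24, 262.24], [0.94, 117.77], [-172.7, 172.7]. Speed limits (degrees/s): [136.94, 136.94, 172.46, 172.46, 180, 180, 180].

INTERFACE

Orientations are given as [roll, pitch, yaw] about the fixed x, y, z axes, in that order (R = Rz(yaw) Ry(pitch) Rx(roll)).
In Python, from bench import robot gives the robot as it stands. The module is installed in compiled form; this text tells all that it offers. Calls block until the motion is done:
- robot.goto(position, orientation): joint-space move of the TCP to a pose.
- robot.movel(position, rot=None, rate=0.15, threshold=None): straight line of the TCP; rot=None keeps the orientation; rate is the mean speed in m/s. With threshold (N) it stops when the force on the tool has changed by that much, and returns True; else False.
- robot.move_joints(angles): joint-space move.
- robot.grip(opening, force=None): finger opening in m; force is the grip in N (None keeps the last); returns when the fingers have stopped.
- robot.dwell(seconds).
- robot.inverse_kinematics(position, orientation): joint angles nearest the present ones, or None.
- robot.observe(): the state.
- robot.grab_frame(name): name is "side" or "top" or "wrist"; returns a dict with "frame" (480x640x3 uint8, red, green, blue), "mtx" (3x3 intrinsics, pixels), "rvec" (rotation vector, rad) and "tvec" (3), from world to camera coordinates, as OpenCV has them. Camera axes: x right, y down, z forward; pixel columns grow to the right and rows downward; lengths in m; the calibration is good to about 2 mm. A picture is of the moment at which its call begins. There is no depth.
A pose or a line that the arm cannot do raises robot.PlanningError and nothing moves.
- robot.job_done(): hands the job in; it is judged then, once.
The state is a dict: "clock": time; "joints": joint angles; "joint_velocities": joint speeds; "joint_torque": joint torques, N m; "ee_pos": TCP position; "eef_rot": TCP orientation; "wrist_force": force on the tool from outside, world axes, zero at the start; "ft_torque": the same for the moment, N m; "finger_gap": finger opening in m; "grasp_force": force on a finger pad.
Only numpy, scipy, OpenCV 4.12 (cv2) and the standard library are available. Lean on these libraries where they do the work, as an engineer would, in place of code of your own. Each camera call takes 0.05 s, during which the arm holds its last target. There are 200 camera calls.

TASK

Take the brass block out of the wooden rack by its ends, set it down on the bench and let go, then take it by its long sides and lower it gently, without dropping it, flat onto the seat between the two grey cheeks of the fixture, centred on the seat, and let go. Slide the red-handled bolt across the block fully home into the keeper, and after that use the mallet, not the fingers, to drive the brass-headed spring pin fully down. Finally stand the mallet upright on its striking face in the middle of the blue mat, and leave the pan, the brass fitting and the two dark blocks where they are.

Things in the scene. Friction and masses are not known exactly. Their poses are not given: they have to be found in the camera images.
- fixture: green base plate (80 in x, 290 in y, 12 thick) fixed to the bench, carrying seat, cheeks and bolt. Origin at bench level below the middle of the seat; the plate runs from y = -225 to +65. The bolt track runs along its y axis, z up. A grey track bed (26 wide, top at height 67 with the track sides) runs from y = -205 to -75.
- nest (a point): centre of the seat's top, 30 above the bench; axes as the fixture. Seat 40 wide (x), 62 long (y), open on both x sides (finger room down to height 12). From y = -31 outward the guide cheek (14 thick), from y = +31 the keeper (26 thick), both 46 wide in x and rising to 82 above the bench. The block lies here, length along y, 3 of play at each end: no finger room at its ends.
- bolt (a joint): travel of the steel bolt (rod 12 dia., centre 69 above the bench) along the fixture's +y, in m: 0 fully withdrawn, 0.104 fully home in the keeper. It starts between 0 and 0.018, clear of the seat. Moves with about 3 N and stays where left. Its underside passes 3 above a seated block.
- bolt_handle (a point): top end of the bolt's red upright handle (cylinder 14 dia., 40 tall; this point is its top centre, 115 above the bench, so the handle spans heights 75 to 115). Moves with the bolt; 78 from the nest on the -y side when home.
- pin (a joint): travel of the upright spring pin down into the top of the keeper, in m: 0 standing proud, 0.014 fully down. Held by spring friction, needs about 8 N, stays where driven.
- pin_top (a point): top centre of the pin's brass head (18 dia., 4 thick), 44 from the nest on the +y side; 100 above the bench when proud, 86 when down (keeper top is at 82).
- rack: pale wooden rack fixed to the bench: base 40 in x, 145 in y, 20 high, with four 4-thick walls across y that rise to 44, making three slots at y = -47, 0, +47. Origin at bench level under its middle. Blocks lie in the slots with their length along the rack's x, overhanging 8 at both ends; only their ends can be gripped.
- block: brass-coloured drilled block, 56 long (x), 40 wide (y), 30 tall (z), with two black holes on top, about 0.3 kg. Origin at the centre of its underside. In any one of the rack's three slots, underside 20 above the bench.
- spare_a: dark steel block of the same size and origin, in another slot of the rack; to be left there.
- spare_b: second dark steel block, likewise; to be left there.
- mallet: small mallet, about 0.34 kg, standing on its striking face: upright black rubber head with a steel band (cylinder 50 dia., 70 tall), wooden handle level along its -x axis, 35 above the face, 20 wide, 24 tall, ending 150 from the head's axis. Origin at the centre of the lower striking face; z up.
- mallet_grip (a point): a point on the middle of the mallet's handle, 44 from the head's axis towards the handle's end, 35 above the striking face: a good grip, near the centre of mass.
- mat: blue mat fixed to the bench, 130 x 130, 4 thick, under the mallet. Origin at the centre of its underside.
- pan: shallow round dark steel pan, 120 dia., 28 high, origin at the centre of its underside; leave alone.
- fitting: turned brass fitting, 34 dia., 45 high, origin at the centre of its underside; leave alone.
There are look-alikes about, which are no part of the job. What is shaped like the block but purple or turquoise is not meant. There is more than one size of the mallet; the one meant has the size given above.

How it is judged (in metres and radians):
On the way, in this order (a step that is already met when the one before it is completed fails the run):
1. the brass block lies flat on the bench, out of the rack, let go (height (world z) of block below 0.007 m and angle between block's own z axis and vertical below 0.06 rad and contact force between the fingers and block below 0.2 N and linear speed of block below 0.02 m/s), for 0.1 s.
2. the block is seated between the cheeks, its length along the bolt, let go, the bolt still withdrawn (x of block in the frame of nest between -0.006 and 0.006 m and y of block in the frame of nest between -0.005 and 0.005 m and z of block in the frame of nest between -0.0025 and 0.0025 m and angle between block's own z axis and vertical below 0.06 rad and angle between the x axis of block and the y axis of nest, either way round below 0.12 rad and contact force between the fingers and block below 0.2 N and linear speed of block below 0.02 m/s and value of joint bolt below 0.03 m), for 0.1 s.
3. the bolt is home over the seated block, the pin still up (x of block in the frame of nest between -0.006 and 0.006 m and y of block in the frame of nest between -0.005 and 0.005 m and z of block in the frame of nest between -0.0025 and 0.0025 m and angle between block's own z axis and vertical below 0.06 rad and angle between the x axis of block and the y axis of nest, either way round below 0.12 rad and value of joint bolt above 0.1 m and value of joint pin below 0.004 m), for 0.1 s.
4. the pin is fully down, driven by the mallet's face, the bolt home (value of joint bolt above 0.1 m and value of joint pin above 0.012 m and distance between mallet and pin_top below 0.03 m).
At the end, for the whole second after the job is handed in: Block flat on the seat (6 mm across, 5 mm along, 2.5 mm in height, 0.12 rad along the bolt), bolt home (over 100 of 104 mm), pin down (over 12 of 14 mm), mallet upright on its striking face, head axis within 45 mm of the mat's centre; block and mallet at rest (x of block in the frame of nest between -0.006 and 0.006 m and y of block in the frame of nest between -0.005 and 0.005 m and z of block in the frame of nest between -0.0025 and 0.0025 m and angle between block's own z axis and vertical below 0.06 rad and angle between the x axis of block and the y axis of nest, either way round below 0.12 rad and value of joint bolt above 0.1 m and value of joint pin above 0.012 m and angle between mallet's own z axis and vertical below 0.1 rad and horizontal distance between mallet and mat below 0.045 m and z of mallet in the frame of mat below 0.008 m and linear speed of each of mallet, block below 0.02 m/s); the robot touches nothing.
It fails at once if the pin moves down without the mallet's face on it (within 30 mm) (velocity of joint pin above 0.02 m/s and distance between mallet and pin_top above 0.03 m).
It fails at once if the pin is driven in before the bolt is home (value of joint pin above 0.004 m and value of joint bolt below 0.098 m).
It fails at once if the block drops into the fixture (faster than 0.4 m/s between the cheeks) (horizontal distance between block and nest below 0.03 m and z of block in the frame of nest below 0.05 m and linear speed of block above 0.4 m/s).
It fails at once if a dark block, the pan or the brass fitting is moved (over 25 mm) (distance of any of spare_a, spare_b, pan, fitting from where it was at the start of the episode above 0.025 m).
It also fails if it takes over 72 s, if anything falls off the work surface, if the arm or the gripper's body presses on something with over 40 N, if the wrist force passes 120 N, or if a joint passes its speed limit or range.

## Working session

There is one attempt and no reset: what is moved stays moved. The work goes in short steps, each a Python script; the robot and the scene stay as the last script left them, time stands still between calls to the robot, and variables do not carry over. Pictures are saved under pics/ and viewed, at most 10 in all, crops included, and the job is handed in when it is done.

```bash
mkdir -p pics
python3 - <<'E'
from bench import robot
import cv2,numpy as np,pickle
d={}
for n in("side","top","wrist"):
    f=robot.grab_frame(n);d[n]=f
    cv2.imwrite(f"pics/{n}0.png",f["frame"][:,:,::-1])
    R=cv2.Rodrigues(np.array(f["rvec"]))[0];print(n,(-R.T@np.array(f["tvec"]).ravel()).round(3),np.array(f["mtx"]).round(1).tolist())
pickle.dump(d,open("f0.pkl","wb"))
s=robot.observe();print(s["clock"],s["ee_pos"],s["eef_rot"],robot.grasp_offset)
E
```

```text
side [-0.103 -0.785  0.662] [[516.9, 0.0, 326.3], [0.0, 516.9, 237.8], [0.0, 0.0, 1.0]]
top [ 0.405 -0.027  1.139] [[506.0, 0.0, 314.8], [0.0, 506.0, 240.0], [0.0, 0.0, 1.0]]
wrist [0.127 0.617 0.374] [[355.4, 0.0, 319.4], [0.0, 355.4, 239.8], [0.0, 0.0, 1.0]]
0.15 [0.19753015 0.59256916 0.23051366] [-1.79914901e+02  2.67321791e-03  1.61564438e+02] 0.0187
```

View pics/top0.png

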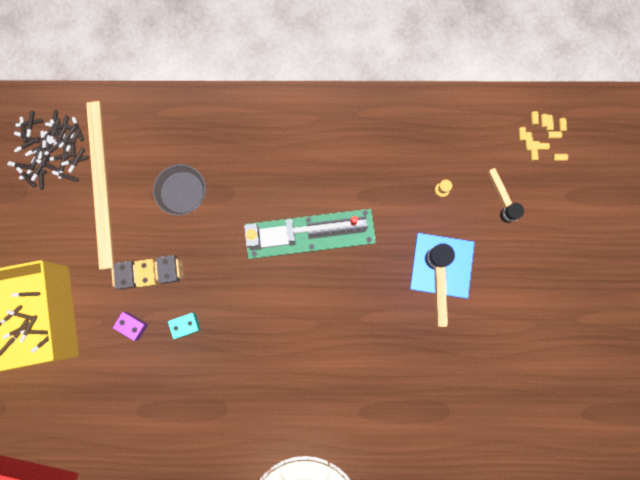

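View pics/side0.png

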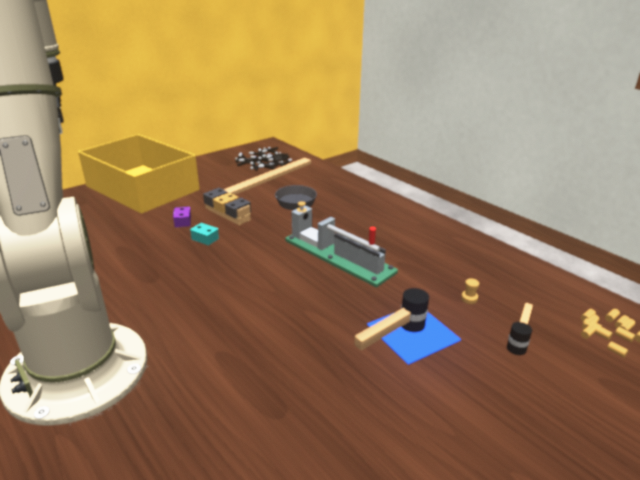

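The top view shows the fixture at about (310,233), with the keeper and pin on the left and the red handle at (354,221). The rack is at (147,272) with the brass block in the middle slot. The mallet is on the mat at (442,262), with its handle pointing down to (443,325). I'll enlarge these areas.

Run:
```python
import cv2,numpy as np
im=cv2.imread("pics/top0.png");c=np.zeros((600,800,3),np.uint8)
def put(x0,y0,w,h,s,X,Y):
    c[Y:Y+h*s,X:X+w*s]=cv2.resize(im[y0:y0+h,x0:x0+w],None,fx=s,fy=s,interpolation=cv2.INTER_CUBIC)
put(240,205,140,56,5,0,0)
put(106,248,84,48,5,0,290)
put(405,228,75,102,3,430,290)
cv2.imwrite("pics/c0.png",c)
```

```text
(no output)
```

View pics/c0.png

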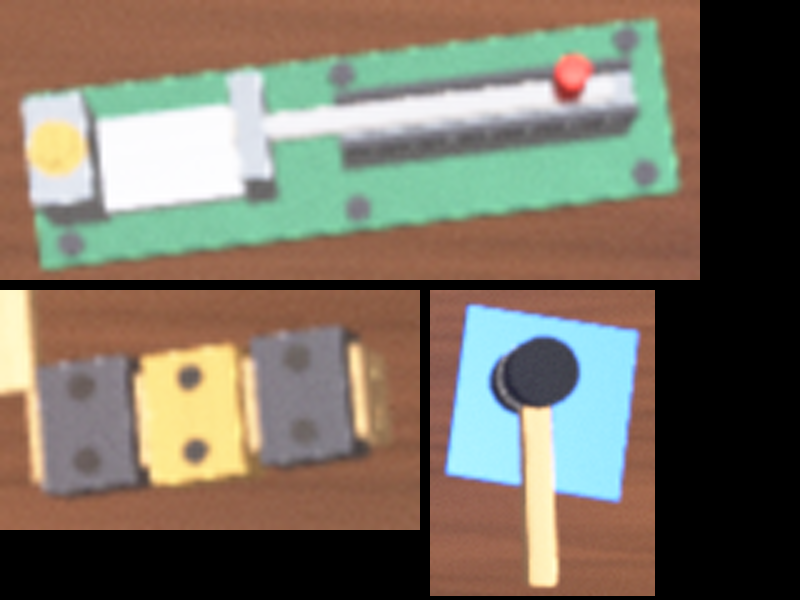

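The crop shows the plate corners, pin head, red handle top, three block tops, mallet head and handle, and mat corners clearly. I'll fit planar poses to them.

```bash
cat > h.py <<'E'
import cv2,numpy as np
from scipy.optimize import least_squares
def ray(f,px,z):
    R=cv2.Rodrigues(np.array(f["rvec"],float))[0];t=np.array(f["tvec"],float).ravel()
    d=R.T@np.linalg.inv(np.array(f["mtx"]))@[px[0],px[1],1];c=-R.T@t
    return (c+d*(z-c[2])/d[2])[:2]
def proj(f,P): return cv2.projectPoints(np.array(P,float),np.array(f["rvec"],float),np.array(f["tvec"],float),np.array(f["mtx"]),None)[0][:,0]
def fit(f,model,px,guess):
    "planar pose x,y,yaw(rad) from model points [x,y,z] and pixels"
    m=np.array(model,float)
    def P(p):
        c,s=np.cos(p[2]),np.sin(p[2]);return np.c_[p[0]+c*m[:,0]-s*m[:,1],p[1]+s*m[:,0]+c*m[:,1],m[:,2]]
    r=least_squares(lambda p:(proj(f,P(p))-px).ravel(),guess)
    return r.x,r.fun.reshape(-1,2)
E
python3 - <<'E'
from h import *;import pickle
f=pickle.load(open("f0.pkl","rb"))["top"]
def u(pts,x0,y0,s,X,Y): return np.array([[(x-X+.5)/s-.5+x0,(y-Y+.5)/s-.5+y0] for x,y in pts])
# fixture: +y is left in the image
fx=u([(658,20),(680,190),(40,268),(57,146),(22,98),(82,92),(33,206),(232,74),(262,70),(240,182)],240,205,5,0,0)
m=[(.04,-.225,.012),(-.04,-.225,.012),(-.04,.065,.012),(0,.044,.1),(.023,.057,.082),(.023,.031,.082),(-.023,.057,.082),(.023,-.031,.082),(.023,-.045,.082),(-.023,-.031,.082)]
g=ray(f,(275,236),.03)
p,r=fit(f,m,fx,[*g,0]);print("fix",p[:2],np.degrees(p[2]));print(r.round(1).tolist())
h=ray(f,u([(573,70)],240,205,5,0,0)[0],.115);c,s=np.cos(p[2]),np.sin(p[2]);print("handle local",np.array([[c,s],[-s,c]])@(h-p[:2]))
B=[(.028,.02,.05),(.028,-.02,.05),(-.028,-.02,.05),(-.028,.02,.05)]
for n,q in dict(blk=[(138,352),(238,345),(248,475),(150,486)],sl=[(40,365),(133,357),(140,485),(45,495)],sr=[(248,335),(345,328),(355,458),(262,467)]).items():
    q=u(q,106,248,5,0,290);p,r=fit(f,B,q,[*ray(f,q.mean(0),.05),0]);print(n,p[:2],np.degrees(p[2]),abs(r).max().round(1))
q=u([(468,305),(638,330),(620,500),(446,474)],405,228,3,430,290)
p,r=fit(f,[(.065,.065,.004),(.065,-.065,.004),(-.065,-.065,.004),(-.065,.065,.004)],q,[*ray(f,q.mean(0),0),0]);print("mat",p[:2],np.degrees(p[2]),abs(r).max())
q=u([(541,373),(543,585),(537,408)],405,228,3,430,290)
print("mallet head",ray(f,q[0],.074),"end",ray(f,q[1],.051),"start",ray(f,q[2],.051))
print("fitting top",ray(f,(446,186),.045),"pan",ray(f,(180,190),.02))
E
```

```text
fix [0.59270649 0.07143359] 7.2315942279991114
[[-0.1, -0.2], [0.3, 0.3], [0.3, 0.0], [-0.7, -0.9], [0.3, 0.4], [0.4, 0.1], [0.2, -0.0], [-0.7, 0.3], [-0.1, 0.3], [0.1, -0.2]]
handle local [ 0.00111257 -0.17373737]
blk [0.50795288 0.34908762] 7.284106745381956 1.1
sl [0.50293931 0.39386955] 6.2594021099038955 0.3
sr [0.51581894 0.3022495 ] 7.194115067985496 0.8
mat [ 0.53333035 -0.30640112] -8.402779586251434 0.25468906524332624
mallet head [ 0.54563301 -0.28850333] end [ 0.39781057 -0.29048748] start [ 0.5232767  -0.29042166]
fitting top [ 0.70507625 -0.31047122] pan [0.6997483  0.28916213]
```

Run:
```python
from bench import robot
for n,p,ys in [("rack",(.508,.349,.12),(97.3,-82.7)),("down",(.46,.16,.1),(7.3,-172.7)),("regrip",(.46,.16,.1),(97.3,-82.7)),("seat",(.593,.0714,.12),(97.2,-82.8)),("handle",(.61,-.1,.12),(97.2,-82.8)),("mallet",(.5016,-.289,.1),(.8,-179.2)),("pin",(.545,.11,.15),(7.2,-172.8))]:
    for y in ys:
        q=robot.inverse_kinematics(p,[180,0,y]);print(n,y,None if q is None else [round(float(a)) for a in q])
```

```text
rack 97.3 [-53, 26, 20, 89, -9, 66, -23]
rack -82.7 [-33, 25, -5, 88, 3, 66, 148]
down 7.3 [-54, 13, 35, 111, -8, 59, -98]
down -172.7 [-41, 12, 20, 110, -5, 59, 79]
regrip 97.3 [-47, 12, 27, 111, -6, 59, -10]
regrip -82.7 [-32, 11, 11, 110, -2, 59, 167]
seat 97.2 [-36, 26, 34, 93, -15, 66, 9]
seat -82.8 [-59, 47, 78, 94, -47, 78, -147]
handle 97.2 [-31, 35, 54, 90, -29, 71, 36]
handle -82.8 [-40, 50, 78, 90, -49, 80, -131]
mallet 0.8 [-13, 31, 54, 98, -27, 66, -41]
mallet -179.2 [-16, 33, 59, 98, -31, 67, 142]
pin 7.2 [-47, 19, 40, 98, -13, 68, -86]
pin -172.8 [-35, 17, 25, 97, -8, 67, 89]
```

Run:
```python
from bench import robot
import cv2
D=[180,0,97.3]
robot.goto([.508,.349,.12],D)
print("hit",robot.movel([.508,.349,.023],rate=.12,threshold=8))
robot.grip(.045,40)
s=robot.observe();print(s["finger_gap"],s["grasp_force"],s["ee_pos"],s["clock"])
robot.movel([.508,.349,.12])
f=robot.grab_frame("wrist");cv2.imwrite("pics/w1.png",f["frame"][:,:,::-1])
s=robot.observe();print(s["finger_gap"],s["grasp_force"],s["wrist_force"],s["clock"])
```

```text
hit False
0.05502604563005127 43.456034660339355 [0.50853226 0.34940391 0.0240227 ] 3.0083
0.05500823812058984 42.746726274490356 [-1.10811319 -0.16339668 -2.22692137] 3.8583
```

View pics/w1.png

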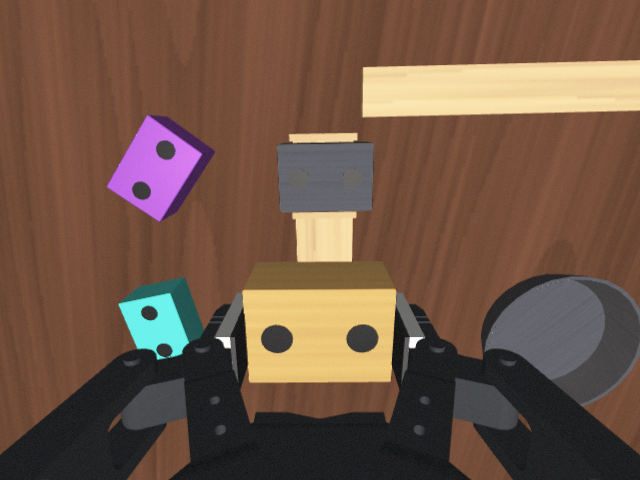

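The block is held level by its ends, and the rack and both dark blocks look undisturbed. Next I'll set it down, regrip it by its long sides and look at the fixture.

Run:
```python
from bench import robot
import cv2,pickle
x,y=.46,.16
robot.goto([x,y,.08],[180,0,-172.7])
print("hit",robot.movel([x,y,.002],rate=.08,threshold=5),robot.observe()["ee_pos"])
robot.grip(.085);robot.dwell(.2)
robot.movel([x,y,.09],rate=.2)
robot.goto([x,y,.09],[180,0,97.3])
print("hit",robot.movel([x,y,.0055],rate=.12,threshold=8))
print("clk",robot.observe()["clock"])
robot.grip(.03,40)
s=robot.observe();print(s["finger_gap"],s["grasp_force"],s["ee_pos"],s["eef_rot"])
robot.movel([x,y,.17],rate=.2)
robot.goto([.593+.1*.126,.0714-.1*.992,.19],[180,0,97.2])
robot.dwell(.2)
f=robot.grab_frame("wrist");pickle.dump(f,open("w2.pkl","wb"));cv2.imwrite("pics/w2.png",f["frame"][:,:,::-1])
s=robot.observe();print(s["finger_gap"],s["wrist_force"],s["ee_pos"],s["clock"])
```

```text
hit True [0.45902382 0.15966858 0.00378159]
hit False
clk 9.7
0.03940721617423315 41.592602133750916 [0.46035603 0.16020491 0.00605723] [ 1.79953289e+02 -2.51844658e-02  9.73020642e+01]
0.03931099467663997 [-0.41186164 -0.07697037 -2.18672875] [ 0.60536811 -0.02617002  0.19002826] 12.35
```

View pics/w2.png

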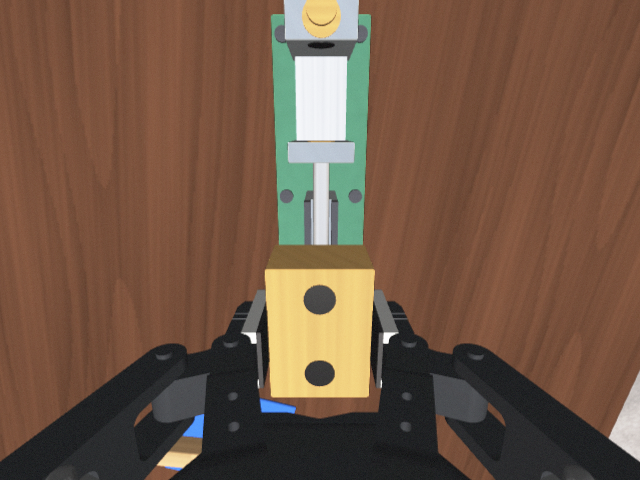

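The wrist view shows the seat at about (321,98), the guide cheek top at (288–355, 143–162) and the keeper top's inner edge at row 40. The held block's top spans (267–373, 268–396). I'll measure both in this same image.

Run:
```python
from h import *;import pickle
f=pickle.load(open("w2.pkl","rb"))
m=[(-.023,.031,.082),(.023,.031,.082),(-.023,-.031,.082),(.023,-.031,.082),(.023,-.045,.082),(-.023,-.045,.082),(-.04,.065,.012),(.04,.065,.012)]
px=[(285,40),(357.5,40),(288,142.5),(355,142.5),(354.5,162.5),(288.5,162.5),(271,14),(371,14)]
p,r=fit(f,m,px,[.593,.0714,.126]);print("fix",p[:2],np.degrees(p[2]));print(r.round(1).tolist())
zt=.190-.006+.030
b,r=fit(f,[(.02,.028,zt),(-.02,.028,zt),(.02,-.028,zt),(-.02,-.028,zt)],[(373.5,268),(266.5,268),(369,396.5),(270,396.5)],[.6053,-.026,.126])
print("blk",b[:2],np.degrees(b[2]));print(r.round(1).tolist())
```

```text
fix [0.5946036  0.07220206] 7.426694011757624
[[-0.0, 0.3], [0.4, 0.1], [-0.3, -0.3], [0.2, -0.5], [0.1, 0.5], [-0.2, 0.6], [-0.6, -0.2], [0.5, -0.5]]
blk [ 0.60605309 -0.02595968] 7.202156828553273
[[2.1, 0.0], [-2.2, -0.2], [-0.1, 0.3], [0.3, 0.1]]
```

The residuals suggest the held block may be pitched slightly, so I'll check that in an enlargement.

Run:
```python
import cv2
im=cv2.imread("pics/w2.png")[235:405,235:405]
cv2.imwrite("pics/w2c.png",cv2.resize(im,None,fx=3.5,fy=3.5,interpolation=cv2.INTER_CUBIC))
```

```text
(no output)
```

View pics/w2c.png

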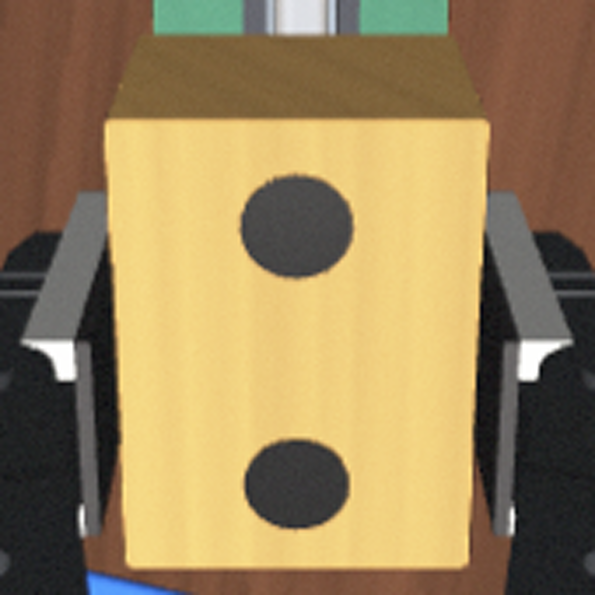

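Run:
```python
from h import *;import pickle
from scipy.spatial.transform import Rotation as Ro
f=pickle.load(open("w2.pkl","rb"))
px=(np.array([(490,120),(105,120),(470,568),(127,568),(455,37),(145,37)])+.5)/3.5-.5+235
m=np.array([(.02,.028,.03),(-.02,.028,.03),(.02,-.028,.03),(-.02,-.028,.03),(.02,.028,0),(-.02,.028,0)])
def P(p): return Ro.from_euler("ZX",[p[3],p[4]]).apply(m)+p[:3]
r=least_squares(lambda p:(proj(f,P(p))-px).ravel(),[.605,-.026,.184,.126,0])
print(r.x[:3],np.degrees(r.x[3:]),r.fun.reshape(-1,2).round(1).tolist())
R=cv2.Rodrigues(np.array(f["rvec"]))[0];print(R.round(3).tolist(),(-R.T@np.array(f["tvec"]).ravel()))
```

```text
[ 0.60636331 -0.02768882  0.18228233] [ 7.32778122 -0.96134762] [[-0.1, -0.0], [0.8, -0.0], [-0.2, 0.1], [0.2, 0.1], [-0.0, -0.1], [-0.9, -0.1]]
[[0.992, 0.128, -0.0], [0.122, -0.948, 0.293], [0.037, -0.29, -0.956]] [0.59637276 0.04847813 0.33321857]
```

```bash
cat > seat.py <<'E'
from bench import robot
import sys
x,y=map(float,sys.argv[1:3])
robot.movel([x,y,.13],rot=[180,0,97.35],rate=.15)
robot.movel([x,y,.096],rate=.12)
h=robot.movel([x,y,.0345],rate=.04,threshold=5)
s=robot.observe();print(h,s["ee_pos"],s["wrist_force"],s["finger_gap"],s["clock"])
E
python3 seat.py .5938 .0728
```

```text
True [0.59367503 0.07277642 0.03610033] [-0.82044201 -0.48401911  4.86925479] 0.03904150450307985 15.1
```

Run:
```python
from bench import robot
import cv2,pickle,numpy as np
robot.grip(.062);robot.dwell(.15)
x,y,_=robot.observe()["ee_pos"]
robot.movel([x,y,.15],rate=.15)
robot.goto([.5937+.23*.1288,.0728-.23*.9917,.21],[180,0,97.35])
f=robot.grab_frame("wrist");pickle.dump(f,open("w3.pkl","wb"));cv2.imwrite("pics/w3.png",f["frame"][:,:,::-1])
print(robot.observe()["clock"])
```

```text
17.5083
```

View pics/w3.png

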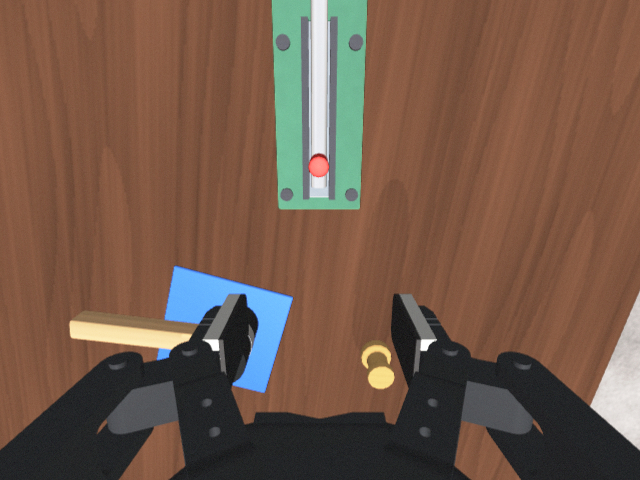

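The red handle top is at (319,165). I'll compute its position, grip it and push the bolt home.

Run:
```python
from bench import robot
from h import *;import pickle
f=pickle.load(open("w3.pkl","rb"))
h=ray(f,(319,165),.115);n=np.array([.5937,.0728]);e=np.array([-.1288,.9917])
L=(h-n)@e;lat=(h-n)@[.9917,.1288];print(h,L,lat)
t=robot.grab_frame("top");cv2.imwrite("pics/t2.png",cv2.resize(t["frame"][195:270,230:390,::-1],None,fx=5,fy=5,interpolation=cv2.INTER_CUBIC))
robot.goto([*h,.15],[180,0,97.35])
print(robot.movel([*h,.083],rate=.12,threshold=6))
robot.grip(.005,30);print(robot.observe()["finger_gap"])
g=n+e*(-.078+.004)+np.array([.9917,.1288])*lat
hit=robot.movel([*g,.083],rate=.06,threshold=20)
s=robot.observe();p=np.array(s["ee_pos"]);print(hit,p,(p[:2]-n)@e,s["wrist_force"],s["clock"])
```

```text
[ 0.61681951 -0.09965696] -0.17400336411948444 0.0007151565831998854
False
0.012900029420579226
False [ 0.60352137 -0.00397307  0.08364316] -0.07740084835638725 [-2.55958531 -6.92423288  5.13314272] 21.0
```

View pics/t2.png

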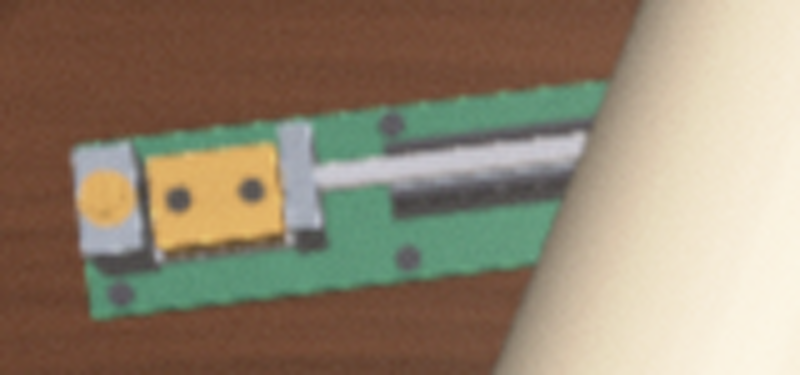

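Run:
```python
from bench import robot
import numpy as np
n=np.array([.5937,.0728]);e=np.array([-.1288,.9917])
p=np.array(robot.observe()["ee_pos"])
q=p[:2]+e*.012
hit=robot.movel([*q,.083],rate=.04,threshold=20)
s=robot.observe();p=np.array(s["ee_pos"]);print(hit,p,(p[:2]-n)@e,s["wrist_force"])
robot.grip(.05);robot.dwell(.1)
p=np.array(robot.observe()["ee_pos"]);print((p[:2]-n)@e)
robot.movel([p[0],p[1],.19],rate=.25)
robot.goto([.44,-.289,.2],[180,0,.8])
print(robot.observe()["clock"])
import cv2,pickle
w=robot.grab_frame("wrist");t=robot.grab_frame("top");pickle.dump((w,t),open("w4.pkl","wb"))
c=np.zeros((600,800,3),np.uint8);c[:360,:480]=cv2.resize(w["frame"],(480,360));c[360:585,:480]=cv2.resize(t["frame"][195:270,230:390],None,fx=3,fy=3)
cv2.imwrite("pics/c4.png",c[:,:,::-1])
```

```text
True [ 0.60348275 -0.0042149   0.08369504] -0.0776356911504043 [ 1.78585706 -2.8767417   1.91068576]
-0.07699662797764845
23.575
```

View pics/c4.png

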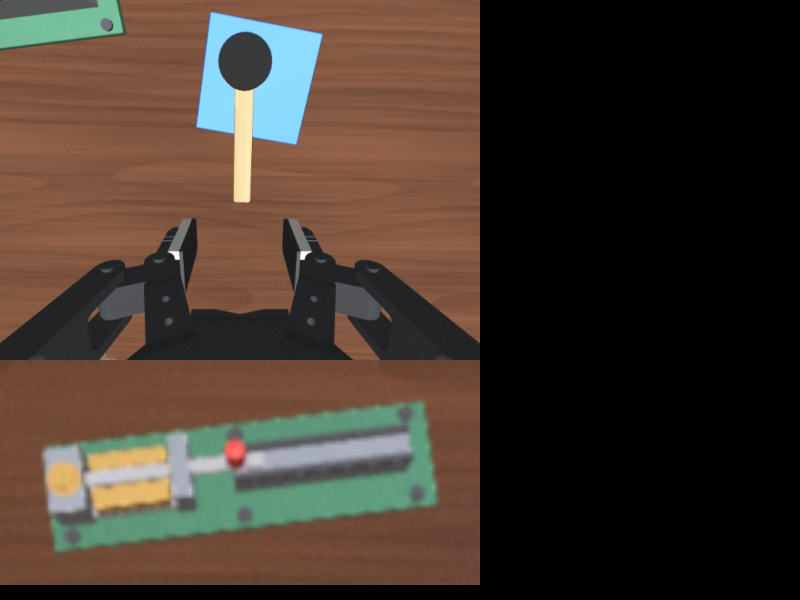

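The bolt lies across the block into the keeper. The mallet head centre is at wrist pixel (327,81), and its handle runs from about (324,123) to (323,268). I'll measure it, grip it and lift it.

Run:
```python
from bench import robot
from h import *;import pickle
w,t=pickle.load(open("w4.pkl","rb"))
a=ray(w,(326.7,81.3),.074);b=ray(w,(323,268.5),.051);c=ray(w,(325.5,123),.051)
d=a-b;th=np.degrees(np.arctan2(d[1],d[0]));d2=c-b;th2=np.degrees(np.arctan2(d2[1],d2[0]))
print(a,b,np.linalg.norm(d),th,th2)
u=d/np.linalg.norm(d);g=a-.044*u
print("grip",g)
robot.goto([*g,.11],[180,0,th])
print(robot.movel([*g,.023],rate=.12,threshold=8))
robot.grip(.005,110)
s=robot.observe();print(s["finger_gap"],s["grasp_force"],s["ee_pos"],s["ft_torque"])
np.save("mal.npy",[*a,*s["ee_pos"],th])
robot.movel([*g,.20],rate=.15)
s=robot.observe();print(s["finger_gap"],s["wrist_force"],s["clock"])
```

```text
[ 0.54910746 -0.29080181] [ 0.40022548 -0.29144553] 0.1488833769319212 0.2477267301333674 0.23877899990256746
grip [ 0.50510787 -0.29099205]
False
0.01787721402945359 107.49431133270264 [ 0.50553127 -0.29118512  0.02401203] [0.283559   0.31138542 0.05480966]
0.01814290202497126 [ 0.22444213 -0.31916006 -3.55555767] 26.7833
```

Run:
```python
from bench import robot
import cv2,pickle
x,y=.5454,.1109
robot.goto([x,y,.19],[180,0,7.4])
robot.movel([x,y,.135],rate=.12)
for z in (.104,.096):
    h=robot.movel([x,y,z],rate=.03,threshold=35)
    s=robot.observe();print(h,s["ee_pos"],s["wrist_force"],s["clock"])
    if h: break
w=robot.grab_frame("side");pickle.dump(w,open("s5.pkl","wb"))
cv2.imwrite("pics/s5.png",cv2.resize(w["frame"][170:290,260:420,::-1],None,fx=4,fy=4,interpolation=cv2.INTER_CUBIC))
```

```text
False [0.5454108  0.11095503 0.10556713] [-12.71290084  -1.26154253  20.48783777] 30.075
False [0.54596261 0.11066967 0.09950169] [-20.42586747  -1.72478859  40.90234065] 30.4917
```

View pics/s5.png

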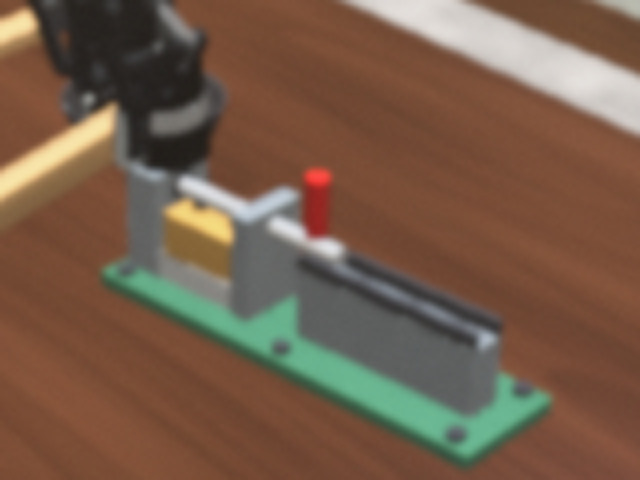

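The side view shows the mallet head down on the keeper and the bolt home. I'll lift the mallet and check the pin.

Run:
```python
from bench import robot
import cv2,pickle
x,y=.5454,.1109
robot.movel([x,y,.19],rate=.15)
w=robot.grab_frame("side");pickle.dump(w,open("s6.pkl","wb"))
a=cv2.resize(w["frame"][150:270,260:360,::-1],None,fx=4,fy=4,interpolation=cv2.INTER_CUBIC)
b=cv2.resize(cv2.imread("pics/side0.png")[150:270,260:360],None,fx=4,fy=4,interpolation=cv2.INTER_CUBIC)
cv2.imwrite("pics/s6.png",cv2.hconcat([b,a]))
```

```text
(no output)
```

View pics/s6.png

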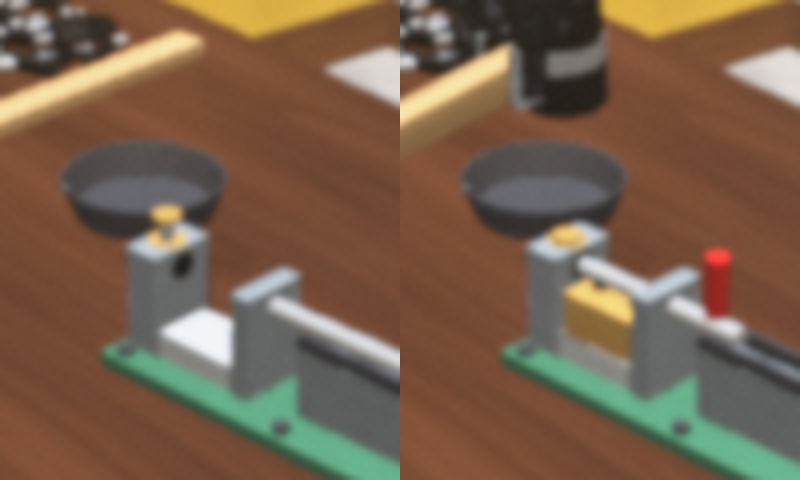

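The pin head now sits flush on the keeper, moved from crop row 212 to 235, so it is fully down. Next I'll go over the mat and check numerically whether the mallet tilted in the grip.

Run:
```python
from bench import robot
from h import *;import pickle
s=pickle.load(open("s6.pkl","rb"))
print("pin up/down proj",proj(s,[(.588,.1164,.1),(.588,.1164,.086)]).round(1).tolist(),"seen (301.5,202.5)->(301.5,208.5)")
robot.goto([.4905,-.304,.15],[180,0,0]);robot.dwell(.3)
f=robot.grab_frame("wrist");pickle.dump(f,open("w7.pkl","wb"))
o=robot.observe();T=np.array(o["ee_pos"]);print(T,o["eef_rot"],o["finger_gap"],o["clock"])
th=np.linspace(0,2*np.pi,60)
def disc(a,z=.070):  # tilt a (rad, head up +) about grip point
    P=np.c_[.0436+.025*np.cos(th),.025*np.sin(th),np.full(60,z-.035)]
    c,s=np.cos(a),np.sin(a)
    return np.c_[T[0]+c*P[:,0]-s*P[:,2],T[1]+P[:,1],T[2]-.020+.035+s*P[:,0]+c*P[:,2]]
for a in (-10,-5,0,5,10,15):
    q=proj(f,disc(np.radians(a)));print(a,q.min(0).round(),q.max(0).round())
g=cv2.cvtColor(f["frame"],cv2.COLOR_RGB2GRAY)
n,l,st,c=cv2.connectedComponentsWithStats((g<60).astype(np.uint8))
for i in range(1,n):
    if st[i][4]>800: print(st[i],c[i].round())
cx=int(proj(f,disc(0)).mean(0)[0]);print(cx,[tuple(int(v) for v in f["frame"][r,cx]) for r in range(4,300,8)])
```

```text
pin up/down proj [[301.7, 202.0], [301.7, 207.2]] seen (301.5,202.5)->(301.5,208.5)
[ 0.49081274 -0.30355729  0.15006379] [-1.79993679e+02 -1.09644588e-02  5.07923261e-02] 0.01843277258831543 33.2667
-10 [236. 138.] [405. 308.]
-5 [233. 147.] [408. 319.]
0 [230. 160.] [411. 331.]
5 [228. 176.] [414. 343.]
10 [225. 195.] [416. 355.]
15 [223. 218.] [418. 367.]
[ 240  164  160   62 2740] [318. 184.]
[    0   329   640   151 39366] [320. 420.]
[ 165  404   53   51 1242] [184. 429.]
[ 422  404   54   51 1280] [455. 429.]
320 [(142, 95, 70), (139, 94, 69), (145, 93, 71), (141, 94, 69), (150, 100, 76), (154, 103, 75), (143, 95, 71), (141, 94, 70), (149, 99, 76), (149, 100, 74), (102, 122, 211), (157, 234, 255), (155, 232, 255), (153, 230, 255), (154, 231, 255), (153, 230, 255), (151, 229, 255), (149, 228, 255), (37, 36, 39), (144, 140, 138), (37, 42, 40), (39, 38, 37), (40, 40, 38), (60, 61, 65), (63, 66, 65), (63, 64, 66), (64, 65, 64), (65, 65, 68), (62, 63, 65), (58, 61, 63), (60, 64, 66), (58, 62, 61), (64, 68, 67), (62, 63, 63), (63, 68, 68), (64, 64, 65), (63, 63, 64)]
```

Run:
```python
from bench import robot
from h import *
a=7.6
robot.movel([.4905-.0025,-.304,.10],rot=[180,a,0]);robot.dwell(.2)
f=robot.grab_frame("wrist");o=robot.observe();T=np.array(o["ee_pos"])
G=T+.019*np.array([np.sin(np.radians(a)),0,np.cos(np.radians(a))])
th=np.linspace(0,2*np.pi,60)
for d in (-5,0,5):
    P=np.c_[.0436+.025*np.cos(th),.025*np.sin(th),np.full(60,.035)];c,s=np.cos(np.radians(d)),np.sin(np.radians(d))
    q=proj(f,np.c_[G[0]+c*P[:,0]-s*P[:,2],G[1]+P[:,1],G[2]-.004+s*P[:,0]+c*P[:,2]]);print(d,q.min(0).round(),q.max(0).round())
print([(r,int(f["frame"][r,318:323].mean())) for r in range(130,215,3)],T,o["eef_rot"])
```

```text
-5 [227. 163.] [411. 334.]
0 [225. 181.] [413. 346.]
5 [223. 202.] [415. 358.]
[(130, 200), (133, 200), (136, 199), (139, 199), (142, 185), (145, 30), (148, 28), (151, 32), (154, 122), (157, 122), (160, 161), (163, 108), (166, 34), (169, 34), (172, 31), (175, 32), (178, 31), (181, 31), (184, 30), (187, 62), (190, 60), (193, 60), (196, 60), (199, 61), (202, 63), (205, 61), (208, 61), (211, 61), (214, 61)] [ 0.48800161 -0.30454279  0.10123285] [ 1.79970258e+02  7.47083290e+00 -5.71432473e-02]
```

Run:
```python
from bench import robot
from h import *;import pickle
robot.movel([.4878,-.304,.045],rot=[180,8.5,0],rate=.1)
h=robot.movel([.4878,-.304,.018],rate=.02,threshold=4)
o=robot.observe();print(h,o["ee_pos"],o["wrist_force"],o["clock"])
robot.grip(.07);robot.dwell(.3)
p=o["ee_pos"];robot.movel([p[0]+.02,p[1],p[2]+.13],rate=.15)
robot.goto([.42,-.25,.22],[180,0,0]);robot.dwell(.3)
f=robot.grab_frame("wrist");g=f["frame"].astype(int)
# dark disc of head top: expected at level pose
c=proj(f,[(.534,-.304,.074)])[0];print("expected head top",c)
m=(g.max(2)<85).astype(np.uint8)
n,l,st,ce=cv2.connectedComponentsWithStats(m)
for i in range(1,n):
    if st[i][4]>500: print(st[i],ray(f,ce[i],.07))
w=((g[:,:,0]>200)&(g[:,:,2]<190)).astype(np.uint8);n,l,st,ce=cv2.connectedComponentsWithStats(w)
for i in range(1,n):
    if st[i][4]>500: print("wood",st[i],ray(f,ce[i],.051))
b=((g[:,:,2]>180)&(g[:,:,0]<g[:,:,2]-60)).astype(np.uint8);x,y,ww,hh=cv2.boundingRect(b);print("mat",ray(f,(x+ww/2,y+hh/2),.004),x,y,ww,hh)
o=robot.observe();print(o["clock"],o["ee_pos"])
```

```text
True [ 0.487583   -0.30397008  0.02473099] [-0.31102173  1.35497333  4.94898883] 35.65
expected head top [390.82011365  76.69191841]
[ 354   45   69   72 3875] [ 0.53166831 -0.30306159]
[    0   296   640   184 53097] [ 0.21148816 -0.25035808]
wood [ 367  115   28  143 2946] [ 0.45000443 -0.30352523]
mat [ 0.5369463  -0.30966514] 301 0 163 168
38.5917 [ 0.42014074 -0.25040944  0.21989593]
```

Run:
```python
from bench import robot
print(robot.job_done())
```

```text
the job is handed in; nothing more can be done
None
```

I handed the job in at about 39 s of the 72 s: block seated, bolt home, pin down under the mallet, and mallet standing on the mat, going by images and contact forces since no verdict came back; I also viewed 11 pictures instead of the allowed 10.

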